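# Close the lab stock carton under the bench light

### The job

Close the carton of pipette tips: first fold its far flap down flat (the one under the bench light), then fold the near flap, with the paper strip, down flat over it. Don't bump the light, don't disturb the other things on the bench, and leave the carton closed.

Things in the scene. Friction and masses are not known exactly. Their poses are not given: they have to be found in the camera images.
- carton: brown cardboard carton, 160 (its x, depth) x 150 (its y, width) x 100 mm high, heavy with stock, does not move; walls 4 mm; the two side dust flaps are already folded in. Origin: centre of its underside, on the bench. Its -x side faces roughly towards the robot, z is up. The far (+x edge) and near (-x edge) top flaps are open and stay where left (about 1 N moves them)
- flap_far (a joint): angle (rad) of the far flap, hinged on the carton's far top edge: 0 = lying flat, closed, pointing to the carton's -x; grows as it opens upward, pi/2 = upright; it starts part-way up, its free edge leaning over the carton
- flap_near (a joint): angle (rad) of the near flap, hinged on the carton's near top edge: 0 = lying flat, closed, pointing to the carton's +x; grows as it opens upward, pi/2 = upright; it starts past upright, leaning out towards the robot. Closed, it overlaps the last 10 mm of the far flap
- far_hinge (a point): middle of the far flap's hinge line, 80 mm to +x of the carton's origin and 100 mm above the bench; axes as the carton's. The far flap is 80 mm long from hinge to free edge, 146 mm wide, 4 mm thick
- near_hinge (a point): middle of the near flap's hinge line, 80 mm to -x of the carton's origin and 104.5 mm above the bench; axes as the carton's. The near flap is 90 mm long from hinge to free edge, 146 mm wide, 4 mm thick, with a white paper strip down the middle of its outside
- far_edge (a point): middle of the far flap's free edge (mid-thickness); turns with the flap: its x axis points from the free edge to the hinge, z out of the flap's outer face
- near_edge (a point): middle of the near flap's free edge (mid-thickness); turns with the flap: its x axis points from the hinge to the free edge, z out of the flap's outer face
- lamp: aluminium bench light fixed above the carton's far part: a bar 36 (its x) x 340 (its y) x 30 mm, its underside 298 mm above the bench, on two 16 mm posts 140 mm either side of its middle with 56 mm round feet. Origin: on the bench under the middle of the bar. Its near long edge overhangs the far flap: an upright hand does not fit there, lean it back towards the robot
- tip_box: loose blue pipette-tip box with a clear cover, 85 (x) x 120 (y) x 80 mm high; origin: centre of its underside; leave alone
- reagent: loose white plastic bottle with a blue cap, 68 mm across, 130 mm high; origin: centre of its underside; leave alone
Not all that is in view belongs to the job. What is meant by the carton is not black, green or red, and is the larger of those in its own colour.

How it is judged:
By the outcome, as a careful person would: the job done as asked, in the order asked, and still so for the second after the job is handed in, with the robot touching nothing.
It also fails if it takes over 45 s, if anything falls off the work surface, if the arm or the gripper's body presses on something with over 40 N, if the wrist force passes 120 N, or if a joint passes its speed limit or range.

### The arm

A 6-joint arm with a two-finger parallel gripper is mounted at the origin on the work surface. World frame = base frame: x ahead of the robot, y to its left, z up, the work surface at z = 0. Lengths are in m, angles in degrees, forces in N, time in s.
With the tool pointing down it reaches from about 0.25 to 0.775 m from the base axis. Payload 4 kg.
Tool frame: the origin (TCP) lies midway between the tips of the shut fingers; the grasp point (between the pads) lies 19 mm behind it; z points along the fingers, y is the line along which they close (so a half turn about z gives the same grasp; the last joint's range is limited). The gripper opens to 85 mm and grips with 20 to 120 N. Pads are 22 mm wide; open, the fingers measure 114 mm over their backs; the gripper's body (76 mm by 85 mm) begins 54 mm behind the grasp point. The pads swing forward as they close: fully open they stand 13 mm farther back than shut.
Start: joints at [71.213, 4.996, 78.535, -0, 96.463, -5.907], TCP at [0.123, 0.536, 0.231] pointing down, gripper open.
Joint ranges: [-177.83, 177.83], [-43.37, 116.18], [15.69, 146.23], [-61.86, 241.86], [9.47, 152.12], [-147.06, 147.06]. Speed limits (degrees/s): [159.86, 159.86, 180, 180, 180, 180].

### API

Orientations are given as a 3x3 rotation matrix whose columns are the frame's x, y, z axes.
In Python, from station import ctrl, eyes gives the robot as it stands.
- The arm moves only by the tool arm_command, never from a script. Its argument "targets" is a list that holds one entry, the list of rows, each a list of 7 numbers: the shift along the world's x, y, z in units of 25 mm (1.0 is 25 mm), then the turn, a rotation vector about the world's x, y, z in degrees, then the finger opening in mm, from 0 to 85.4. A call has 1 to 20 rows; each row is the pose to reach, as a shift and turn from the pose commanded when the call began; what a row does not reach only later rows make up. A row lasts 1/12 s, in which the tool goes at most 41.7 mm and 7.16 degrees, less where a joint would pass 70% of its speed; a pose out of reach is approached as far as the arm can. A call with a gripper value outside its range is refused whole. The fingers move at their own pace and stop on an object; the grip force is fixed at half the most. Time passes only in rows, so rows that repeat a pose let the fingers close. It gives the time, the measured TCP pose, the force, the opening and the grip force at its end, in the units of the state.
- ctrl.get_obs(): the state, without advancing time (a new reading comes with each control period).
- eyes.camera(name): name is "side" or "top"; returns a dict with "image" (480x640x3 uint8, red, green, blue), "fx", "fy", "cx", "cy" (pixels), "k1" (the pictures are not rectified: a ray, as slopes to the right and down, at radius r is drawn at 1 + k1 r^2 times it, then the intrinsics apply), "T" (4x4, takes a point from camera to world coordinates). Camera axes: x right, y up, looking along -z (the intrinsics and any distortion apply to the point x, -y, -z); pixel columns grow to the right and rows downward; lengths in m; the calibration is good to about 2 mm. A picture is of the moment at which its call begins. There is no depth.
- ctrl.job_done(): hands the job in; it is judged then, once.
The state is a dict: "t": time; "joints": joint angles; "joint_velocities": joint speeds; "effort": joint torques, N m; "tcp_pos": TCP position; "eef_rot": TCP orientation; "ft_force": force on the tool from outside, world axes, zero at the start; "torque": the same for the moment, N m; "opening": opening from 0.0 (shut) to 1.0 (fully open); "finger_force": force on a finger pad.
Only numpy, scipy, OpenCV 4.12 (cv2) and the standard library are available. Lean on these libraries where they do the work, as an engineer would, in place of code of your own. Each camera call takes 0.05 s, during which the arm holds its last target. There are 200 camera calls.

## Working session

There is one attempt and no reset: what is moved stays moved. The work goes in short steps, Python scripts to look and compute and a tool call to move; the robot and the scene stay as the last step left them, time stands still between calls to the robot, and variables do not carry over. Pictures are saved under pics/ and viewed, at most 10 in all, crops included, and the job is handed in when it is done.

Besides the shell and the picture viewer there is one more tool, called as name(argument=value, ...) on one line, values as JSON. arm_command: Moves the arm, as the interface text tells. Its arguments: {"type":"object","properties":{"targets":{"type":"array","items":{"type":"array","items":{"type":"array","items":{"type":"number"}}}}},"required":["targets"]}

```bash
mkdir -p pics; cat > h.py <<'E'
import numpy as np, cv2, pickle
def snap(n,tag):
    from station import eyes
    c=eyes.camera(n); cv2.imwrite(f'pics/{tag}.png',c['image'][:,:,::-1]); pickle.dump(c,open(f'{tag}.pkl','wb')); return c
def proj(c,P):
    T=np.array(c['T']); p=(np.atleast_2d(P)-T[:3,3])@T[:3,:3]
    s=np.c_[p[:,0]/-p[:,2],-p[:,1]/-p[:,2]]; f=1+c['k1']*(s**2).sum(1,keepdims=True)
    return s*f*[c['fx'],c['fy']]+[c['cx'],c['cy']]
def ray(c,uv):
    d=(np.array(uv,float)-[c['cx'],c['cy']])/[c['fx'],c['fy']]; s=d.copy()
    for _ in range(20): s=d/(1+c['k1']*(s@s))
    T=np.array(c['T']); return T[:3,3],T[:3,:3]@np.array([s[0],-s[1],-1])
def atz(c,uv,z):
    o,d=ray(c,uv); return o+d*(z-o[2])/d[2]
E
python3 - <<'E'
from h import *
from station import ctrl
for n in('side','top'):
    c=snap(n,n+'0'); print(n,c['fx'],c['k1'],np.round(c['T'],3).tolist())
print(ctrl.get_obs())
E
```

```text
side 567.7612614253061 -0.1611461149637752 [[-0.996, 0.07, -0.05, 0.527], [-0.085, -0.718, 0.691, 1.016], [0.013, 0.693, 0.721, 1.053], [0.0, 0.0, 0.0, 1.0]]
top 588.7403506247948 -0.0634569601309053 [[0.11, 0.973, -0.205, 0.328], [-0.994, 0.108, -0.021, 0.074], [0.001, 0.206, 0.979, 1.308], [0.0, 0.0, 0.0, 1.0]]
{'t': 0.1, 'joints': array([ 7.12130740e+01,  5.03871563e+00,  7.86179152e+01,  1.11742276e-03,
        9.64626588e+01, -5.90782796e+00]), 'joint_velocities': array([ 0.12171433, -0.05838996, -0.20544461,  0.07644618,  0.01659581,
        0.07362512]), 'effort': array([ 2.37190092e-03, -3.53019547e+01, -3.14216316e+01, -1.57240001e-04,
        8.06828291e-03, -6.86440558e-06]), 'tcp_pos': array([0.12244992, 0.53573234, 0.23020333]), 'eef_rot': array([[-9.74842977e-01,  2.22891667e-01, -6.88852675e-04],
       [ 2.22892609e-01,  9.74841025e-01, -1.96483271e-03],
       [ 2.33577008e-04, -2.06894354e-03, -9.99997832e-01]]), 'ft_force': array([0.73232555, 0.04605726, 0.14164702]), 'torque': array([-0.01898371,  0.03480532, -0.00858849]), 'finger_force': 0.0, 'opening': 1.0017789256959049}
```

View pics/side0.png

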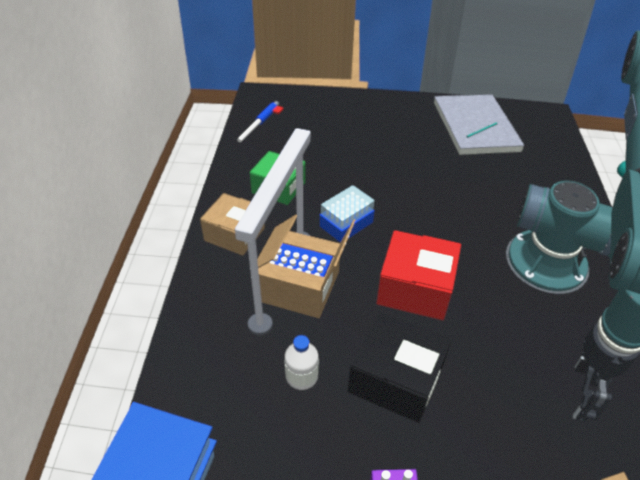

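View pics/top0.png

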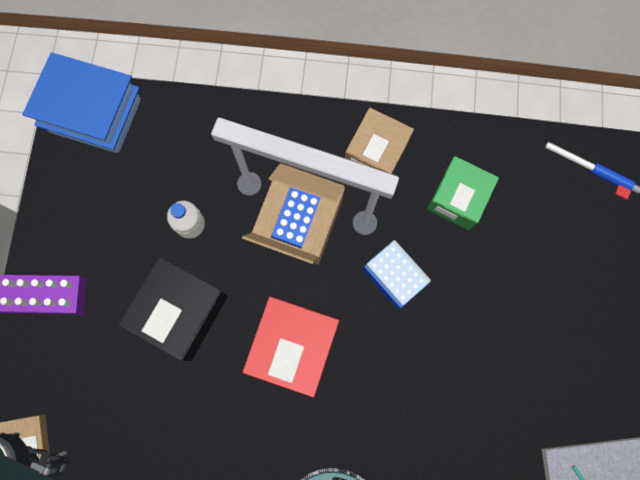

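The top view shows the open carton at about (300,215), with the near flap at (280,248) and the far flap at (305,187). The lamp feet are at (249,184) and (365,222). The side view shows the carton at (300,270), with the near flap at about (347,245). I'll take zoomed crops to find the corners.

```bash
python3 - <<'E'
import cv2
for t,x,y,w,h in(('top0',200,110,210,157),('side0',190,120,200,150)):
    i=cv2.imread(f'pics/{t}.png')[y:y+h,x:x+w]
    i=cv2.resize(i,(w*38//10,h*38//10),interpolation=cv2.INTER_CUBIC)
    for k in range(0,w,20): cv2.putText(i,str(x+k),(int(k*3.8),10),0,.35,(0,255,255),1); cv2.line(i,(int(k*3.8),12),(int(k*3.8),18),(0,255,255),1)
    for k in range(0,h,20): cv2.putText(i,str(y+k),(0,int(k*3.8)+4),0,.35,(0,255,255),1)
    cv2.imwrite(f'pics/{t}c.png',i)
E
```

```text
(no output)
```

View pics/top0c.png

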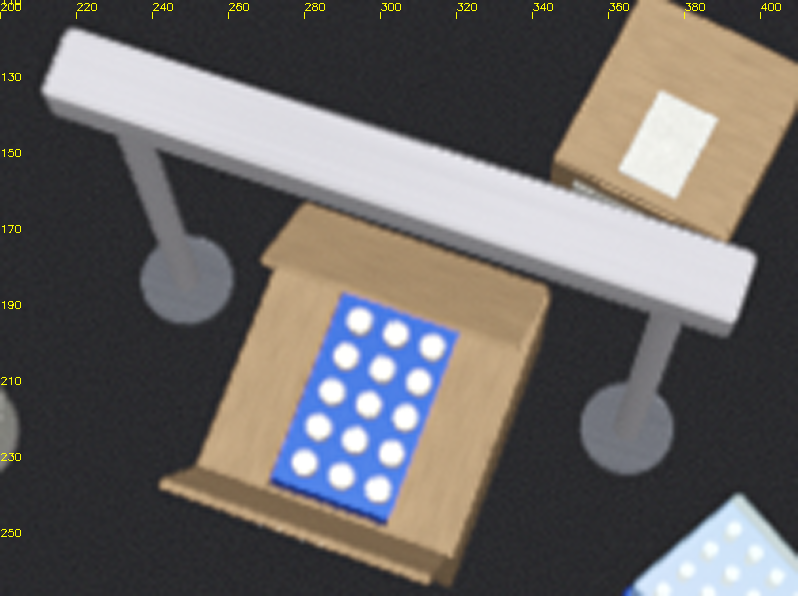

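View pics/side0c.png

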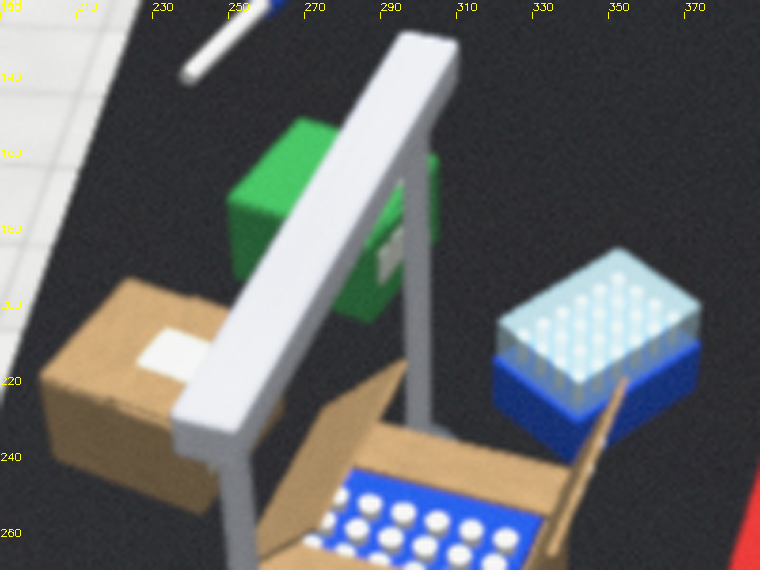

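```bash
cat > fit.py <<'E'
from h import *
from scipy.optimize import least_squares
def R(a): return np.array([[np.cos(a),-np.sin(a),0],[np.sin(a),np.cos(a),0],[0,0,1]])
def W(p,L): return np.atleast_2d(L)@R(p[2]).T+[p[0],p[1],0]
def far(a,y,s=.08): return [.08-s*np.cos(a),y,.100+s*np.sin(a)]
def near(a,y,s=.09): return [-.08+s*np.cos(a),y,.1045+s*np.sin(a)]
E
cat > run.py <<'E'
from fit import *
t=pickle.load(open('top0.pkl','rb'));s=pickle.load(open('side0.pkl','rb'))
obs=[(t,lambda p:[-.08,.073,.102],(252,233)),(t,lambda p:[-.08,-.075,.1],(319.7,256.3)),(t,lambda p:[.08,-.073,.1],(344.2,186)),(t,lambda p:[.08,.073,.1],(280.3,163.9)),
(t,lambda p:near(p[4],.073),(242.6,237.6)),(t,lambda p:near(p[4],-.073),(313.2,262.6)),(t,lambda p:far(p[3],.073),(269,179)),(t,lambda p:far(p[3],-.073),(336.8,200.8)),
(s,lambda p:[-.08,.075,0],(323,313)),(s,lambda p:near(p[4],-.073),(354.5,219.5)),(s,lambda p:far(p[3],-.073),(297.4,214.7))]
def res(p): return np.concatenate([proj(c,W(p,f(p)))[0]-uv for c,f,uv in obs])
r=least_squares(res,[.65,.1,-.2,.9,1.9],loss='soft_l1'); p=r.x
print(p,np.degrees(p[2:])); print(np.round(res(p).reshape(-1,2),1).tolist())
np.save('p.npy',p)
# lamp feet, loose things
for n,uv,z in(('footL',(249,183.5),.003),('footR',(365,222.5),.003)): print(n,atz(t,uv,z))
print('bar ends near-lower/top',[atz(t,uv,.328).round(3).tolist() for uv in((217.6,117.6),(211,134),(398.4,178),(391.6,195))])
print('side',[atz(s,uv,.328).round(3).tolist() for uv in((295,129),(310,131),(235.7,229),(252,233.5))])
print('tipbox',[atz(t,uv,.08).round(3).tolist() for uv in((395,240),(430,280),(367,267),(403,302))]); print('bottle cap',atz(t,(178,211),.13))
print('red top',[atz(t,uv,.1).round(3).tolist() for uv in((270,297),(339,320),(243,376),(314,396))])
for c,n,x,y in((t,'top0',200,110),(s,'side0',190,130)):
    k=4; i=cv2.resize(c['image'][y:y+180,x:x+200,::-1],None,fx=k,fy=k,interpolation=cv2.INTER_CUBIC)[:600]
    i=i.copy()
    def dl(L,col):
        q=((proj(c,W(p,L))-[x,y]+.5)*k).astype(int); cv2.polylines(i,[q],True,col,1)
    dl([[a,b,.1] for a,b in((-.08,-.075),(.08,-.075),(.08,.075),(-.08,.075))],(0,255,0))
    dl([[a,b,0] for a,b in((-.08,-.075),(.08,-.075),(.08,.075),(-.08,.075))],(0,255,0))
    dl([far(p[3],-.073,0),far(p[3],-.073),far(p[3],.073),far(p[3],.073,0)],(0,0,255))
    dl([near(p[4],-.073,0),near(p[4],-.073),near(p[4],.073),near(p[4],.073,0)],(255,0,255))
    cv2.imwrite(f'pics/{n}_fit.png',i)
a,b=cv2.imread('pics/top0_fit.png'),cv2.imread('pics/side0_fit.png')
cv2.imwrite('pics/fit.png',np.hstack([a[150:600,140:640:][:, :400],b[150:600,160:560]]))
E
python3 run.py
```

```text
[ 0.63628196  0.14168184 -0.23555376  0.82992641  1.92720394] [-13.49623626  47.55128068 110.42065189]
[[1.1, -0.4], [-0.2, 0.0], [-0.3, 0.6], [-0.4, 0.6], [0.2, 0.3], [0.2, 0.5], [-0.0, -0.2], [-0.3, 1.4], [-4.5, 4.0], [-0.4, -0.9], [-1.4, -0.2]]
footL [0.70994968 0.26913591 0.003     ]
footR [ 0.64717663 -0.00591623  0.003     ]
bar ends near-lower/top [[0.73, 0.293, 0.328], [0.698, 0.3, 0.328], [0.653, -0.037, 0.328], [0.621, -0.027, 0.328]]
side [[0.656, -0.033, 0.328], [0.622, -0.028, 0.328], [0.728, 0.294, 0.328], [0.696, 0.302, 0.328]]
tipbox [[0.597, -0.068, 0.08], [0.52, -0.149, 0.08], [0.533, -0.014, 0.08], [0.467, -0.096, 0.08]]
bottle cap [0.59800751 0.38866348 0.13      ]
red top [[0.445, 0.179, 0.1], [0.414, 0.034, 0.1], [0.282, 0.214, 0.1], [0.259, 0.068, 0.1]]
```

View pics/fit.png

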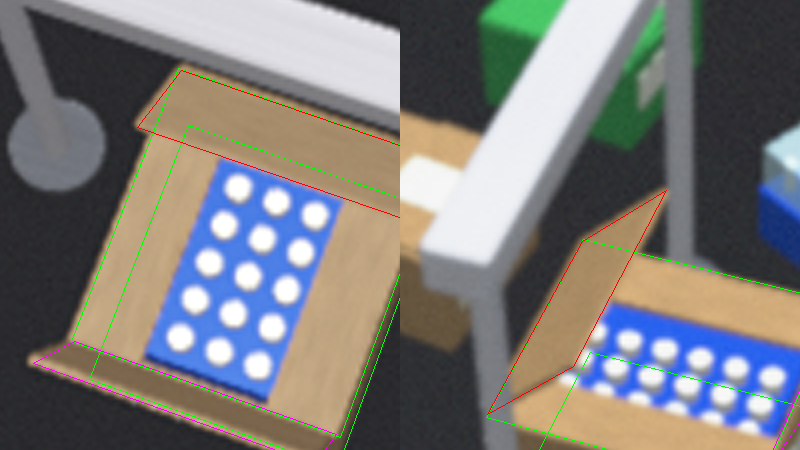

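The overlay matches both views. The carton is at (0.636, 0.142) with yaw −13.5°, the far flap is at 47.5° and the near flap at 110°. The lamp bar's near edge is at carton x ≈ +25 mm. Next I shut the fingers, lean the hand back 35° and go to a staging point on the near side.

arm_command(targets=[[[0, 0, 2.8, 0, 0, 0, 0], [0, 0, 2.8, 0, 0, 0, 0], [14.7, -14.4, 2.8, -8.2, -34, 0, 0], [14.7, -14.4, 2.8, -8.2, -34, 0, 0], [14.7, -14.4, 2.8, -8.2, -34, 0, 0], [14.7, -14.4, 2.8, -8.2, -34, 0, 0], [14.7, -14.4, 2.8, -8.2, -34, 0, 0], [14.7, -14.4, 2.8, -8.2, -34, 0, 0], [14.7, -14.4, 2.8, -8.2, -34, 0, 0], [14.7, -14.4, 2.8, -8.2, -34, 0, 0], [14.7, -14.4, 2.8, -8.2, -34, 0, 0], [14.7, -14.4, 2.8, -8.2, -34, 0, 0], [14.7, -14.4, 2.8, -8.2, -34, 0, 0], [14.7, -14.4, 2.8, -8.2, -34, 0, 0], [14.7, -14.4, 2.8, -8.2, -34, 0, 0], [14.7, -14.4, 2.8, -8.2, -34, 0, 0], [14.7, -14.4, 2.8, -8.2, -34, 0, 0], [14.7, -14.4, 2.8, -8.2, -34, 0, 0], [14.7, -14.4, 2.8, -8.2, -34, 0, 0], [14.7, -14.4, 2.8, -8.2, -34, 0, 0]]])

```text
t: 1.77
tcp_pos: [0.4894, 0.1775, 0.3013]
eef_rot: [[-0.8, 0.222, 0.557], [0.179, 0.975, -0.133], [-0.573, -0.007, -0.82]]
ft_force: [0.2, 1.0, -0.4]
opening: -0.003
finger_force: 0.0
```

arm_command(targets=[[[1.0, -0.24, -0.6, 0, 0, 0, 0], [2.0, -0.48, -1.2, 0, 0, 0, 0], [3.0, -0.72, -1.9, 0, 0, 0, 0], [4.0, -0.96, -2.6, 0, 0, 0, 0], [5.0, -1.2, -3.3, 0, 0, 0, 0], [6.0, -1.44, -4.0, 0, 0, 0, 0], [7.0, -1.68, -4.6, 0, 0, 0, 0], [7.0, -1.68, -4.6, 0, 0, 0, 0], [7.0, -1.68, -4.6, 0, 0, 0, 0]]])

```text
t: 2.52
tcp_pos: [0.6646, 0.1347, 0.1836]
eef_rot: [[-0.802, 0.224, 0.554], [0.18, 0.974, -0.135], [-0.57, -0.009, -0.822]]
ft_force: [-0.5, -0.7, -0.5]
opening: 0.002
finger_force: 0.0
```

```bash
python3 -c "
from h import *
a=snap('top','top1')['image'][120:280,200:400,::-1];b=snap('side','side1')['image'][130:330,200:400,::-1]
cv2.imwrite('pics/c1.png',np.hstack([cv2.resize(a,(400,320)),cv2.resize(b,(400,400))[:320]]))"
```

```text
(no output)
```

View pics/c1.png

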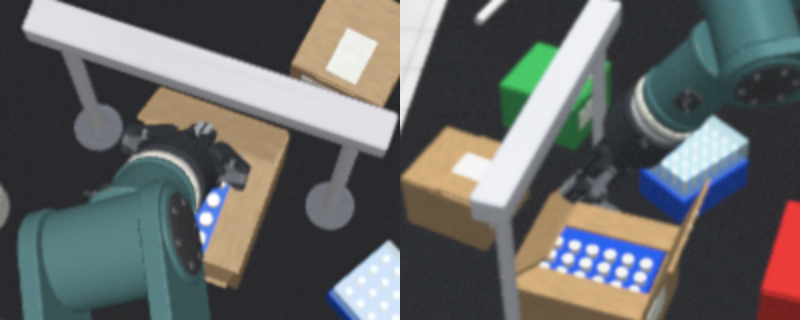

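The picture shows the fingertips just above the far flap's free edge and below the bar, clear of the near flap. I'll press down.

arm_command(targets=[[[0, 0, -0.5, 0, 0, 0, 0], [0, 0, -1.0, 0, 0, 0, 0], [0, 0, -1.4, 0, 0, 0, 0], [-0.2, 0.05, -1.8, 0, 0, 0, 0], [-0.3, 0.08, -2.1, 0, 0, 0, 0], [-0.5, 0.12, -2.4, 0, 0, 0, 0], [-0.6, 0.14, -2.6, 0, 0, 0, 0], [-0.6, 0.14, -2.7, 0, 0, 0, 0], [-0.6, 0.14, -2.7, 0, 0, 0, 0]]])

```text
t: 3.37
tcp_pos: [0.6481, 0.1385, 0.1173]
eef_rot: [[-0.801, 0.223, 0.556], [0.179, 0.975, -0.134], [-0.572, -0.008, -0.82]]
ft_force: [1.3, -0.6, -0.5]
opening: -0.001
finger_force: 0.0
```

arm_command(targets=[[[0, 0, -0.1, 0, 0, 0, 0], [0, 0, -0.2, 0, 0, 0, 0], [0, 0, -0.28, 0, 0, 0, 0], [0, 0, -0.28, 0, 0, 0, 0]]])

```text
t: 3.7
tcp_pos: [0.6502, 0.1373, 0.111]
eef_rot: [[-0.8, 0.225, 0.557], [0.181, 0.974, -0.135], [-0.573, -0.007, -0.82]]
ft_force: [-0.8, -0.6, -0.3]
opening: -0.001
finger_force: 0.0
```

```bash
python3 -c "
from h import *
a=snap('top','top2')['image'][120:280,200:400,::-1];b=snap('side','side2')['image'][180:330,220:370,::-1]
cv2.imwrite('pics/c2.png',np.hstack([cv2.resize(a,(400,320)),cv2.resize(b,(400,400))[:320]]))"
```

```text
(no output)
```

View pics/c2.png

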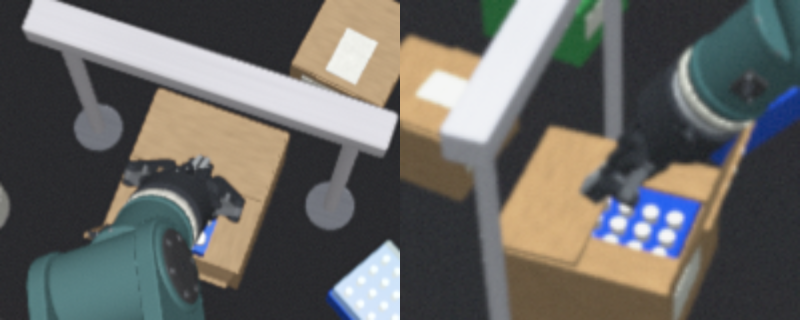

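The far flap is nearly flat, with its edge across the middle of the carton. I'll go on down until I feel firm contact.

arm_command(targets=[[[0, 0, -0.08, 0, 0, 0, 0], [0, 0, -0.12, 0, 0, 0, 0], [0, 0, -0.16, 0, 0, 0, 0], [0, 0, -0.16, 0, 0, 0, 0]]])

```text
t: 4.13
tcp_pos: [0.6505, 0.1376, 0.1085]
eef_rot: [[-0.799, 0.225, 0.558], [0.181, 0.974, -0.135], [-0.574, -0.007, -0.819]]
ft_force: [-1.2, -1.4, 1.0]
opening: -0.002
finger_force: 1.0
```

arm_command(targets=[[[0, 0, -0.05, 0, 0, 0, 0], [0, 0, -0.1, 0, 0, 0, 0], [0, 0, -0.14, 0, 0, 0, 0], [0, 0, -0.14, 0, 0, 0, 0]]])

```text
t: 4.47
tcp_pos: [0.6509, 0.1377, 0.108]
eef_rot: [[-0.797, 0.225, 0.561], [0.18, 0.974, -0.135], [-0.577, -0.006, -0.817]]
ft_force: [-9.1, -2.4, 11.7]
opening: -0.004
finger_force: 5.5
```

The far flap is flat, with 12 N of reaction. I'll retreat up and back, then drop to the robot side of the near flap.

arm_command(targets=[[[0, 0, 0.6, 0, 0, 0, 0], [-0.3, 0.07, 1.6, 0, 0, 0, 0], [-0.8, 0.2, 2.8, 0, 0, 0, 0], [-1.6, 0.4, 4.0, 0, 0, 0, 0], [-2.5, 0.6, 5.3, 0, 0, 0, 0], [-3.8, 0.9, 6.1, 0, 0, 0, 0], [-5.1, 1.2, 6.9, 0, 0, 0, 0], [-6.4, 1.54, 7.7, 0, 0, 0, 0], [-7.6, 1.8, 7.0, 0, 0, 0, 0], [-7.6, 1.8, 6.0, 0, 0, 0, 0], [-7.6, 1.8, 5.0, 0, 0, 0, 0], [-7.6, 1.8, 4.0, 0, 0, 0, 0], [-7.6, 1.8, 3.0, 0, 0, 0, 0], [-7.6, 1.8, 2.3, 0, 0, 0, 0], [-7.6, 1.8, 2.3, 0, 0, 0, 0], [-7.6, 1.8, 2.3, 0, 0, 0, 0]]])

```text
t: 5.8
tcp_pos: [0.4594, 0.1823, 0.1605]
eef_rot: [[-0.801, 0.225, 0.555], [0.18, 0.974, -0.135], [-0.572, -0.009, -0.821]]
ft_force: [-0.1, -0.8, 0.2]
opening: -0.003
finger_force: 0.0
```

```bash
python3 -c "
from h import *
a=snap('top','top3')['image'][120:280,200:400,::-1];b=snap('side','side3')['image'][180:330,220:370,::-1]
cv2.imwrite('pics/c3.png',np.hstack([cv2.resize(a,(400,320)),cv2.resize(b,(400,400))[:320]]))"
```

```text
(no output)
```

View pics/c3.png

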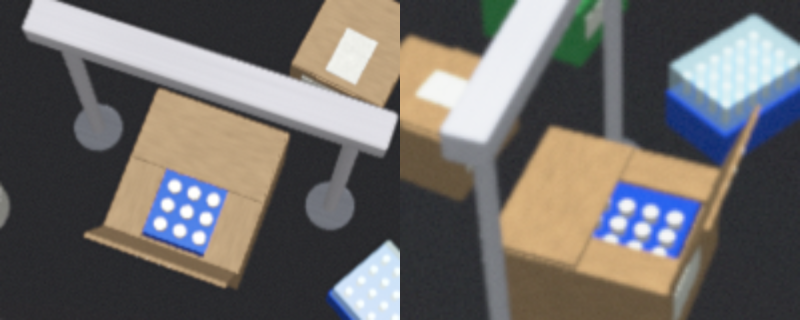

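The far flap stays flat, its edge across the carton's middle, and the near flap is untouched. Now I push the near flap over.

arm_command(targets=[[[0.8, -0.19, 0.1, 0, 0, 0, 0], [1.6, -0.38, 0.2, 0, 0, 0, 0], [2.2, -0.53, 0.2, 0, 0, 0, 0], [2.8, -0.67, 0.2, 0, 0, 0, 0], [3.4, -0.82, 0.2, 0, 0, 0, 0], [4.0, -0.96, 0.2, 0, 0, 0, 0], [4.6, -1.1, 0.2, 0, 0, 0, 0], [5.1, -1.22, 0.2, 0, 0, 0, 0], [5.5, -1.32, 0.1, 0, 0, 0, 0], [5.9, -1.42, -0.2, 0, 0, 0, 0], [6.3, -1.51, -0.5, 0, 0, 0, 0], [6.6, -1.58, -0.8, 0, 0, 0, 0], [6.7, -1.61, -1.1, 0, 0, 0, 0], [6.8, -1.63, -1.4, 0, 0, 0, 0], [6.8, -1.63, -1.6, 0, 0, 0, 0], [6.8, -1.63, -1.6, 0, 0, 0, 0]]])

```text
t: 7.23
tcp_pos: [0.629, 0.1417, 0.1195]
eef_rot: [[-0.801, 0.225, 0.555], [0.18, 0.974, -0.135], [-0.571, -0.008, -0.821]]
ft_force: [-0.1, 0.3, -0.1]
opening: 0.003
finger_force: 0.0
```

arm_command(targets=[[[0, 0, -0.1, 0, 0, 0, 0], [0, 0, -0.18, 0, 0, 0, 0], [0, 0, -0.26, 0, 0, 0, 0], [0, 0, -0.26, 0, 0, 0, 0]]])

```text
t: 7.57
tcp_pos: [0.63, 0.1421, 0.1154]
eef_rot: [[-0.799, 0.225, 0.557], [0.18, 0.974, -0.134], [-0.573, -0.007, -0.819]]
ft_force: [-0.6, -0.5, 0.5]
opening: -0.001
finger_force: 0.0
```

```bash
python3 -c "
from h import *
a=snap('top','top4')['image'][120:280,200:400,::-1];b=snap('side','side4')['image'][180:330,220:370,::-1]
cv2.imwrite('pics/c4.png',np.hstack([cv2.resize(a,(400,320)),cv2.resize(b,(400,400))[:320]]))"
```

```text
(no output)
```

View pics/c4.png

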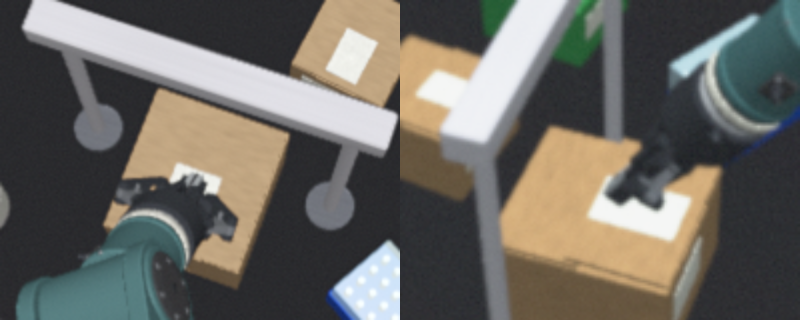

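The near flap is down with its white strip on top. I'll press until the contact is firm.

arm_command(targets=[[[0, 0, -0.08, 0, 0, 0, 0], [0, 0, -0.14, 0, 0, 0, 0], [0, 0, -0.2, 0, 0, 0, 0], [0, 0, -0.2, 0, 0, 0, 0]]])

```text
t: 8.0
tcp_pos: [0.6307, 0.1421, 0.1127]
eef_rot: [[-0.798, 0.225, 0.56], [0.181, 0.974, -0.134], [-0.576, -0.006, -0.818]]
ft_force: [-6.1, 0.2, 7.4]
opening: 0.001
finger_force: 3.5
```

arm_command(targets=[[[0, 0, -0.06, 0, 0, 0, 0], [0, 0, -0.06, 0, 0, 0, 0], [0, 0, 0.4, 0, 0, 0, 0], [0, 0, 1.0, 0, 0, 0, 0], [-0.6, 0.14, 2.2, 0, 0, 0, 0], [-1.6, 0.38, 3.6, 0, 0, 0, 0], [-2.7, 0.65, 5.0, 0, 0, 0, 0], [-4.0, 0.95, 6.0, 0, 0, 0, 0], [-5.3, 1.25, 6.8, 0, 0, 0, 0], [-6.6, 1.6, 7.4, 0, 0, 0, 0], [-7.8, 1.8, 7.6, 0, 0, 0, 0], [-7.8, 1.8, 7.6, 0, 0, 0, 0]]])

```text
t: 9.0
tcp_pos: [0.4323, 0.1885, 0.3041]
eef_rot: [[-0.797, 0.221, 0.561], [0.18, 0.975, -0.128], [-0.576, -0.001, -0.818]]
ft_force: [1.0, -0.1, -0.4]
opening: -0.0
finger_force: 0.0
```

```bash
python3 -c "
from h import *
a=snap('top','top5')['image'][100:320,150:450,::-1];b=snap('side','side5')['image'][180:330,220:370,::-1]
cv2.imwrite('pics/c5.png',np.hstack([cv2.resize(a,(400,293)),cv2.resize(b,(400,400))[:293]]))"
```

```text
(no output)
```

View pics/c5.png

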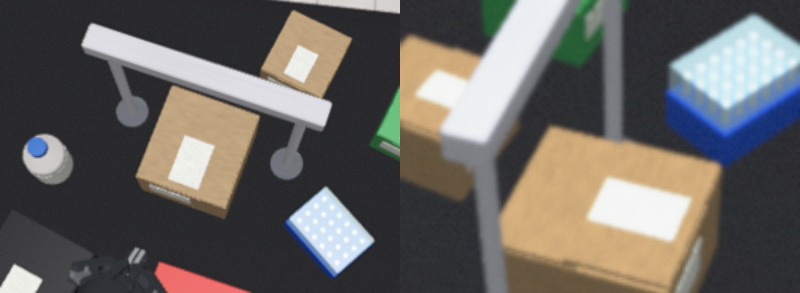

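The carton is closed and flat with its strip on top. The bottle, tip box and lamp are where they were, and the robot is clear.

```bash
python3 -c "
from station import ctrl
print(ctrl.job_done())"
```

```text
the job is handed in; nothing more can be done
None
```

I folded the carton's far flap down flat, then the near flap over it, without touching the light or anything else on the bench, and handed the job in at about 9 s; no verdict came back.

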